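Pre-start check of a bench grinder's mushroom stop

TASK

Do the pre-start check of the bench grinder's stop on its push-button station: push the big three-lobed mushroom button straight in until it latches, then twist it clockwise by pushing against the side of one of its lobes until it springs back out, and finally press the reset button (the one that stands proud of its ring) fully in and let it come back. Work with the fingertips only: grip nothing, do not press the start button (flush inside its guard ring), and leave the loose things on the bench where they are.

Things in the scene. Friction and masses are not known exactly. Their poses are not given: they have to be found in the camera images.
- station: Push-button station: grey box, 100 (own x) x 290 (own y) x 70 mm high, fixed; origin at the centre of its underside; z up. On its flat cover three controls look straight up, in a row at y = -88, 0 and +88 mm, in any order. The bench grinder, wired to its +y end, moves with it: centre 130 mm along x, 470 mm along y from this origin, 360 mm long (y), 220 mm deep (x), 260 mm high.
- estop: Fixed base of the mushroom stop: a round plate 74 mm across with a steel collar 36 mm across, 6.5 mm high, on the station's cover. Origin on its axis, at the level of the cover; z up.
- estop_top (a point): Centre of the mushroom head's top; moves and turns with it; z up, x along the middle of one lobe. Top 32 mm above the cover when out, 24 mm when latched. Head 18 mm thick: round middle 37 mm across, three lobes 120 degrees apart, each 23 mm wide, round-ended, reaching 36 mm from the axis, tops 2.5 mm lower than the middle, sides upright. The gaps between lobes are open outwards, 60 degrees from each lobe.
- estop_press (a joint): How far the mushroom head is pushed in, m: 0 out, 0.008 latched in (stop at 0.009). Pushing in takes up to about 8 N over the first 2 mm, then less; past about 5 mm it snaps to 0.008 by itself and stays there when let go.
- estop_twist (a joint): How far the head is turned clockwise seen from above, rad: 0 at rest, stop at 1.0. It takes about 0.1 N m and is spring-returned to 0. Turning a latched head backs it out through a cam; at about 0.7 it springs out to estop_press = 0, provided nothing bears down on it. Turning a head that is out does nothing. It does not turn anticlockwise from 0.
- reset_top (a point): Centre of the top of the reset button: a black cap 28 mm across standing 22 mm above the cover and 15 mm proud of a low steel ring 39 mm across (ring top 6.5 mm above the cover). z up.
- reset_cap (a joint): How far the reset button is pressed, m: 0 out, 0.006 fully in (about 6 N; 1.8 N to start); it springs back.
- start_top (a point): Centre of the top of the start button: a black cap 30 mm across, 12 mm above the cover, sunk 1 mm inside a steel guard ring 39 mm across and 13 mm high. Leave it alone. z up.
- start_cap (a joint): How far the start button is pressed, m: 0 out, 0.006 fully in (about 6 N).
- wrench: Loose combination spanner, 180 mm long, 8 mm thick, lying on the bench on the robot's side of the station; origin at its middle, underside, x along it. Bystander.
- driver: Loose screwdriver, 200 mm long, handle 26 mm thick, lying on the bench beside the station's -y end; origin at its middle, underside, x towards the blade. Bystander.
- tape: Loose roll of tape lying flat, 100 mm across, 25 mm high, by the conduit; origin at the centre of its underside. Bystander.
- spool: Loose metal wire spool standing upright, 52 mm across, 46 mm high, behind the station; origin at the centre of its underside. Bystander.
- socket: Loose steel socket standing upright, 26 mm across, 38 mm high, close behind the station; origin at the centre of its underside. Bystander.
- bolt_tray: Loose small open tray of bolts, 85 x 120 x 35 mm, behind the station; origin at the centre of its underside. Bystander.
- jar: Loose screw-top jar, 64 mm across, 85 mm high, beside the station's -y end; origin at the centre of its underside. Bystander.
- spray: Loose spray can standing upright, 60 mm across, 170 mm high, behind and to the -y side of the station; origin at the centre of its underside. Bystander.

How it is judged:
By the outcome, as a careful person would: the job done as asked, in the order asked, and still so for the second after the job is handed in, with the robot touching nothing.
It also fails if it takes over 61 s, if anything falls off the work surface, if the arm or the gripper's body presses on something with over 40 N, if the wrist force passes 120 N, or if a joint passes its speed limit or range.

ROBOT

A 6-joint arm with a two-finger parallel gripper is mounted at the origin on the work surface. World frame = base frame: x ahead of the robot, y to its left, z up, the work surface at z = 0. Lengths are in m, angles in rad, forces in N, time in s.
With the tool pointing down it reaches from about 0.25 to 0.775 m from the base axis. Payload 4 kg.
Tool frame: the origin (TCP) lies midway between the tips of the shut fingers; the grasp point (between the pads) lies 19 mm behind it; z points along the fingers, x is the direction in which the jaws open and shut, and the axes are right-handed (so a half turn about z gives the same grasp; the last joint's range is limited). The gripper opens to 94 mm and grips with 3 to 60 N. Pads are 16 mm wide; open, the fingers measure 119 mm over their backs; the gripper's body (75 mm by 177 mm) begins 78 mm behind the grasp point.
Start: joints at [-1.305, 0.087, 1.371, -0, 1.684, -0.103], TCP at [0.198, -0.513, 0.206] pointing down, gripper open.
Joint ranges: [-3.1, 3.1], [-0.76, 2.03], [0.27, 2.55], [-1.08, 4.22], [0.17, 2.65], [-2.57, 2.57]. Speed limits (rad/s): [2.79, 2.79, 3.14, 3.14, 3.14, 3.14].

INTERFACE

Orientations are given as [roll, pitch, yaw] about the fixed x, y, z axes, in that order (R = Rz(yaw) Ry(pitch) Rx(roll)).
In Python, from bench import robot, eyes, close_job gives the robot as it stands.
- The arm moves only by the shell command python3 -m jog 'ROWS'. ROWS is JSON, a list of rows, each a list of 3 entries, a list of its own where there are three numbers: the turn, a rotation vector about the tool's x, y, z in degrees, then the shift along the tool's x, y, z in mm, then the closure, from -1 (fully open) to 1 (shut). In form: [[[wx, wy, wz], [x, y, z], claw], ...]. A call has 1 to 5 rows; each row is the pose to reach, as a shift and turn from the pose commanded when the call began, along the tool's axes at that moment; what a row does not reach only later rows make up. A row lasts 1/10 s, in which the tool goes at most 50 mm and 8.59 degrees, less where a joint would pass 70% of its speed; a pose out of reach is approached as far as the arm can. A call with a gripper value outside its range is refused whole. The fingers move at their own pace and stop on an object; the grip force is fixed at half the most. Time passes only in rows, so rows that repeat a pose let the fingers close. It gives the time, the measured TCP pose, the force and the opening at its end, in the units of the state.
- robot.get_obs(): the state, without advancing time (a new reading comes with each control period).
- eyes.snapshot(name): name is "side" or "top" or "wrist"; returns (picture, depth): 420x560x3 uint8, red, green, blue; 420x560 float32, m along the optical axis (not along the pixel's ray), 0 where there is no reading.
- eyes.camera_params(name): a dict with "mtx" (3x3 intrinsics, pixels), "world_to_cam" (4x4, takes a point from world to camera coordinates). Camera axes: x right, y up, looking along -z (the intrinsics and any distortion apply to the point x, -y, -z); pixel columns grow to the right and rows downward; lengths in m; the calibration is good to about 2 mm. A picture is of the moment at which its call begins: read the wrist's pose just before it. camera_params takes no time and is no camera call; for the wrist camera it gives the pose at the moment of the call.
- close_job(): hands the job in, once; it reports no verdict.
The state is a dict: "time": time; "joint_positions": joint angles; "qvel": joint speeds; "joint_torque": joint torques, N m; "tool_pos": TCP position; "ee_rot": TCP orientation; "wrist_force": force on the tool from outside, world axes, zero at the start; "wrist_torque": the same for the moment, N m; "width": finger opening in m.
Only numpy, scipy, OpenCV 4.12 (cv2) and the standard library are available. Lean on these libraries where they do the work, as an engineer would, in place of code of your own. Each camera call takes 0.05 s, during which the arm holds its last target. There are 200 camera calls.

## Working session

There is one attempt and no reset: what is moved stays moved. The work goes in short steps, Python scripts to look and compute and a shell command to move; the robot and the scene stay as the last step left them, time stands still between calls to the robot, and variables do not carry over. Pictures are saved under pics/ and viewed, about 8 in all and at most 12, crops included, and the job is handed in when it is done.

```bash
mkdir -p pics; cat > h.py <<'E'
import numpy as np, cv2
from bench import robot, eyes, close_job
def cloud(name):
    P=eyes.camera_params(name); im,d=eyes.snapshot(name)
    K=P["mtx"]; v,u=np.mgrid[0:420,0:560]
    c=np.stack([(u-K[0,2])/K[0,0]*d,-(v-K[1,2])/K[1,1]*d,-d,np.ones_like(d)],-1)
    w=c@np.linalg.inv(P["world_to_cam"]).T
    return im,d,w[...,:3]
def save(n,im): cv2.imwrite("pics/"+n+".png",im[...,::-1])
E
python3 - <<'E'
from h import *
o=robot.get_obs(); print(o["time"],o["tool_pos"],o["ee_rot"],o["wrist_force"])
im,d,w=cloud("top"); save("top1",im); np.savez("top1",im=im,w=w,d=d)
im2,d2,w2=cloud("side"); save("side1",im2)
P=eyes.camera_params("top");print(P)
E
```

```text
0.0 [ 0.19812442 -0.51248077  0.20432872] [-3.14138640e+00  2.16700147e-03 -1.20197639e+00] [ 0.99255833 -1.4309416   0.33605639]
{'mtx': array([[508.50700221,   0.        , 281.93988028],
       [  0.        , 508.50700221, 200.56408547],
       [  0.        ,   0.        ,   1.        ]]), 'world_to_cam': array([[ 0.02513629, -0.9996678 , -0.00569684, -0.08806647],
       [ 0.99512936,  0.024478  ,  0.09549023, -0.58083713],
       [-0.09531906, -0.00806936,  0.99541407, -1.10316033],
       [ 0.        ,  0.        ,  0.        ,  1.        ]])}
```

View pics/top1.png

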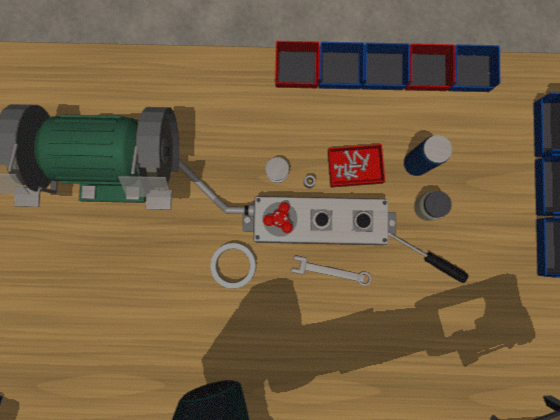

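View pics/side1.png

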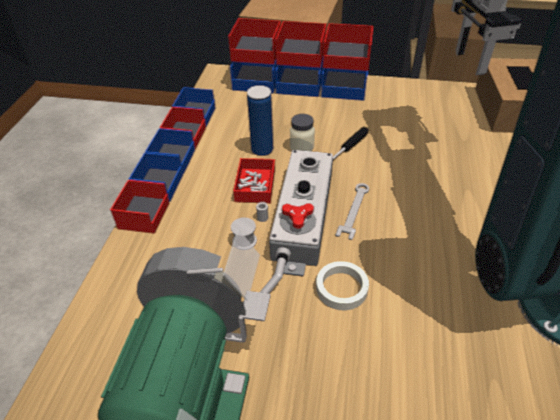

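The E-stop is the red part at top-view (279,218). The middle button at (321,219) looks proud, and the one at (363,220) looks flush. The depth data will show which is which.

```bash
python3 - <<'E'
import numpy as np,cv2
z=np.load("top1.npz"); im,w,d=z["im"].astype(int),z["w"],z["d"]
R,G,B=im[...,0],im[...,1],im[...,2]
red=((R>110)&(G<70)&(B<70)); red[:, :250]=0; red[:,310:]=0; red[:190]=0; red[250:]=0
p=w[red]; p=p[p[:,2]>.07]; print("red n",len(p),p.min(0),p.max(0),np.median(p,0))
c,r=cv2.minEnclosingCircle(p[:,:2].astype(np.float32));print("circ",c,r)
cov=(w[...,2]>.062)&(w[...,2]<.078)&(np.ptp(im,axis=-1)<30)
cov[:190]=0;cov[250:]=0;cov[:,:240]=0;cov[:,400:]=0
print("cover z",np.median(w[cov][:,2])); print("station",cv2.minAreaRect(w[cov][:,:2].astype(np.float32)))
for n,x in(("mid",321),("end",363)):
    blk=np.zeros_like(red); blk[205:235,x-14:x+14]=1
    blk&=(im.sum(-1)<120)
    q=w[blk]; print(n,len(q),np.median(q,0),np.percentile(q[:,2],[5,25,50,75,95]))
c=np.array(c)
ang=np.degrees(np.arctan2(p[:,1]-c[1],p[:,0]-c[0])); rad=np.hypot(*(p[:,:2]-c).T)
for s in range(-180,180,15):
    m=(ang>=s)&(ang<s+15); print(s,m.sum(),round(rad[m].max(),4) if m.any() else 0)
print("lobe phase",np.degrees(np.angle(np.sum((rad[rad>.024])*np.exp(3j*np.radians(ang[rad>.024]))))/3))
E
python3 -m jog '[[[0,0,0],[0,0,0],1],[[0,0,0],[0,0,-50],1],[[0,0,0],[0,0,-50],1]]'
```

```text
red n 435 [ 0.47506954 -0.09452731  0.08490834] [ 0.57128483 -0.03574447  1.15306388] [ 0.53706132 -0.07299358  0.09919614]
circ (0.5231782793998718, -0.07918089628219604) 0.04833885654807091
cover z 0.06952933531876215
station ((0.5395362973213196, -0.15689094364643097), (0.09727691859006882, 0.28572171926498413), 0.23380032181739807)
mid 103 [ 0.54009165 -0.15703256  0.09100151] [0.08862471 0.08991685 0.09100151 0.09246963 0.09458637]
end 128 [ 0.54058256 -0.24600906  0.08120717] [0.07769973 0.07956187 0.08120717 0.08250782 0.08437361]
-180 8 0.0482
-165 6 0.0132
-150 9 0.0165
-135 9 0.0166
-120 10 0.0172
-105 6 0.0157
-90 11 0.0153
-75 5 0.0138
-60 7 0.0127
-45 5 0.0139
-30 10 0.024
-15 52 0.0482
0 69 0.0482
15 39 0.0409
30 31 0.0341
45 45 0.0415
60 54 0.0461
75 42 0.0446
90 7 0.0139
105 2 0.008
120 2 0.007
135 2 0.0053
150 2 0.0071
165 2 0.0084
lobe phase -5.969310460314469
time: 0.4
tool_pos: [0.1987, -0.5146, 0.2607]
ee_rot: [3.141, -0.009, -1.202]
wrist_force: [-0.2, -0.4, 0.8]
width: 0.0732
```

Depth confirms it: the middle button is the reset (22 mm above the cover) and the far one is start. Next I'll move above the station with the fingers shut.

```bash
python3 -m jog '[[[0,0,0],[-22,-39,-10],1],[[0,0,0],[-44,-78,-20],1],[[0,0,0],[-66,-117,-30],1],[[0,0,0],[-88,-156,-40],1],[[0,0,0],[-110,-195,-40],1]]'
python3 -m jog '[[[0,0,0],[-22,-39,0],1],[[0,0,0],[-44,-78,0],1],[[0,0,0],[-66,-117,0],1],[[0,0,0],[-88,-156,0],1],[[0,0,0],[-110,-195,0],1]]'
python3 -m jog '[[[0,0,-8],[-10,-20,0],1],[[0,0,-16],[-20,-40,0],1],[[0,0,-24],[-30,-60,0],1],[[0,0,-32],[-40,-72,0],1],[[0,0,-40],[-44,-78,0],1]]'
python3 -m jog '[[[0,0,-8],[0,0,0],1],[[0,0,-16],[0,0,0],1],[[0,0,-24],[0,0,0],1],[[0,0,-29],[0,0,0],1],[[0,0,-29],[0,0,0],1]]'
python3 - <<'E'
from h import *
o=robot.get_obs(); print(o["time"],o["tool_pos"],o["ee_rot"],o["joint_positions"],o["width"])
P=eyes.camera_params("wrist"); T=np.linalg.inv(P["world_to_cam"]); print(T.round(3)); print(P["mtx"])
im,d,w=cloud("wrist"); save("w1",im); np.savez("w1",im=im,w=w,d=d)
E
```

```text
time: 0.9
tool_pos: [0.3419, -0.3394, 0.2975]
ee_rot: [-3.14, -0.005, -1.203]
wrist_force: [0.8, -0.2, 0.6]
width: 0.0329
time: 1.4
tool_pos: [0.4839, -0.1657, 0.2958]
ee_rot: [-3.141, -0.001, -1.202]
wrist_force: [0.3, -0.5, -0.4]
width: 0.0005
time: 1.9
tool_pos: [0.5406, -0.0968, 0.2953]
ee_rot: [-3.141, -0.0, -0.496]
wrist_force: [-0.8, -0.0, 0.1]
width: 0.0007
time: 2.4
tool_pos: [0.5399, -0.0981, 0.2955]
ee_rot: [3.141, -0.001, 0.002]
wrist_force: [-0.3, -0.5, -0.3]
width: 0.0001
2.4 [ 0.53986575 -0.09810535  0.29553203] [ 3.14132106e+00 -7.25427237e-04  2.11611182e-03] [-2.83059160e-01  8.42008701e-02  1.19711959e+00 -5.89874919e-05
  1.85949966e+00 -2.85191989e-01] 7.106451228923243e-05
[[ 1.    -0.001 -0.002  0.539]
 [ 0.001  0.971  0.241 -0.029]
 [ 0.001 -0.241  0.971  0.476]
 [ 0.     0.     0.     1.   ]]
[[356.18382001   0.         284.21136805]
 [  0.         356.18382001 209.17861043]
 [  0.           0.           1.        ]]
```

View pics/w1.png

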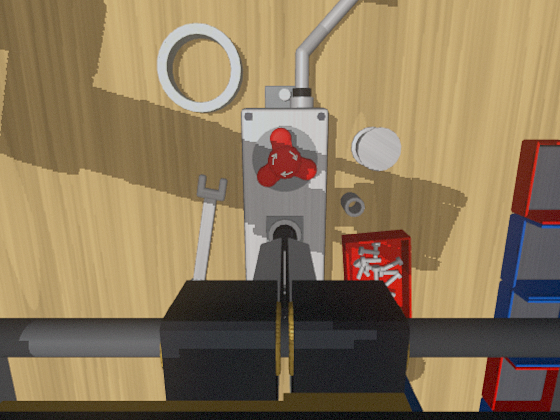

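The wrist view shows the head at (286,158), with lobes at about (280,135), (309,171) and (264,177). Next I'll measure its centre and lobe phase.

```bash
python3 - <<'E'
import numpy as np,cv2
z=np.load("w1.npz"); im,w=z["im"].astype(int),z["w"]
R,G,B=im[...,0],im[...,1],im[...,2]
m=((R>70)&(G<60)&(B<60)&(R>2.2*G)); m[:115]=0;m[200:]=0;m[:,:245]=0;m[:,330:]=0
m&=(w[...,2]>.08)&(w[...,2]<.11)
m=cv2.morphologyEx(m.astype(np.uint8),cv2.MORPH_OPEN,np.ones((3,3)))>0
p=w[m]; print(len(p),"z pct",np.percentile(p[:,2],[5,25,50,75,95]))
p=p[p[:,2]>.092][:,:2]
hull=cv2.convexHull(p.astype(np.float32)); c,r=cv2.minEnclosingCircle(hull); print("circ",c,r)
tri=cv2.minEnclosingTriangle(hull)[1][:,0]; print("tri cen",tri.mean(0))
for c in (np.array(c),np.array([.5392,-.069])):
    v=p-c; a=np.arctan2(v[:,1],v[:,0]); rr=np.hypot(*v.T); k=rr>.024
    ph=np.degrees(np.angle(np.sum(np.exp(3j*a[k])))/3); print("phase",ph)
    for L in (ph,ph+120,ph-120):
        dd=(np.degrees(a)-L+180)%360-180; kk=(abs(dd)<60)&(rr>.024); print(L,np.percentile(rr[kk],99),np.degrees(np.angle(np.mean(np.exp(1j*a[kk])))))
cov=(w[...,2]>.064)&(w[...,2]<.075)&(np.ptp(im,axis=-1)<25)&(im.sum(-1)>150)
cov[270:]=0;cov[:,:235]=0;cov[:,:][:,340:]=0
print(np.median(w[cov],0)); 
for r_ in (120,130,195,205):
    q=w[r_][cov[r_]]; print(q[:,1].mean(),q[:,0].min(),q[:,0].max())
E
```

```text
1536 z pct [0.09841881 0.09983833 0.10079152 0.10229417 0.103711  ]
circ (0.5391358733177185, -0.07084671407938004) 0.035040900111198425
tri cen [ 0.5392475  -0.07120166]
phase -20.978738373717725
-20.978738373717725 0.03462032238287575 -18.9277133387132
99.02126162628227 0.03478931415485644 94.41078771880787
-140.97873837371773 0.03470716680389152 -140.0137000589987
phase -20.933729450172144
-20.933729450172144 0.035274277632653235 -23.161109528314036
99.06627054982786 0.0330076424566473 94.90080064668999
-140.93372945017214 0.03600256616609685 -136.62972229929133
[ 0.54127148 -0.1018753   0.07139395]
-0.02840270942259264 0.49279024810675875 0.5863318248295022
-0.03915543869489313 0.4920926036119832 0.586734924556641
-0.11273985366517612 0.4925179933581751 0.5866369064525312
-0.12462485957906524 0.49215524914940495 0.5868900574319182
```

```bash
python3 -m jog '[[[0,0,0],[-1,-28,0],1],[[0,0,0],[-1,-28,45],1],[[0,0,0],[-1,-28,90],1],[[0,0,0],[-1,-28,135],1],[[0,0,0],[-1,-28,175],1]]'
python3 -m jog '[[[0,0,0],[0,0,6],1],[[0,0,0],[0,0,12],1],[[0,0,0],[0,0,16],1],[[0,0,0],[0,0,19],1]]'
python3 -m jog '[[[0,0,0],[0,0,3],1],[[0,0,0],[0,0,6],1],[[0,0,0],[0,0,7],1],[[0,0,0],[0,0,7],1]]'
```

```text
time: 2.95
tool_pos: [0.5381, -0.0699, 0.1183]
ee_rot: [3.142, 0.0, 0.0]
wrist_force: [0.5, -0.6, -0.7]
width: 0.0006
time: 3.35
tool_pos: [0.5403, -0.0705, 0.1039]
ee_rot: [3.14, -0.005, 0.002]
wrist_force: [-0.9, 0.7, 0.4]
width: 0.0002
time: 3.75
tool_pos: [0.5385, -0.0701, 0.0943]
ee_rot: [3.142, 0.0, 0.002]
wrist_force: [0.6, -0.0, 0.3]
width: 0.0007
```

```bash
python3 -m jog '[[[0,0,0],[0,0,1],1],[[0,0,0],[0,0,1],1],[[0,0,0],[0,0,1],1]]'; python3 -m jog '[[[0,0,0],[0,0,1],1],[[0,0,0],[0,0,1],1]]'
```

```text
time: 4.05
tool_pos: [0.5386, -0.0701, 0.094]
ee_rot: [3.141, -0.0, 0.002]
wrist_force: [-1.2, 0.2, 4.3]
width: 0.0007
time: 4.25
tool_pos: [0.5386, -0.0701, 0.0938]
ee_rot: [3.141, -0.001, 0.002]
wrist_force: [-2.7, 1.2, 7.9]
width: 0.0001
```

Contact with the stop is confirmed at about 8 N, so the head is latched. I'll lift, move to the gap beside the 99° lobe, and check the latched height and phase.

```bash
python3 -m jog '[[[0,0,0],[0,0,-20],1],[[0,0,0],[0,0,-60],1],[[0,0,-8],[-31,-20,-80],1],[[0,0,-9],[-31,-20,-80],1],[[0,0,-9],[-31,-20,-80],1]]'
python3 - <<'E'
from h import *
o=robot.get_obs(); print(o["time"],o["tool_pos"],o["ee_rot"])
im,d,w=cloud("wrist"); save("w2",im[40:340])
i=im.astype(int);R,G,B=i[...,0],i[...,1],i[...,2]
m=(R>70)&(R>2.2*G)&(R>2.2*B)&(w[...,2]>.08)&(w[...,2]<.11)&(np.hypot(w[...,0]-.539,w[...,1]+.07)<.045)
p=w[m];print(len(p),np.percentile(p[:,2],[5,25,50,75,95]))
im,d,w=cloud("top");i=im.astype(int);R,G,B=i[...,0],i[...,1],i[...,2]
m=(R>70)&(R>2.2*G)&(R>2.2*B)&(w[...,2]>.08)&(w[...,2]<.11)&(np.hypot(w[...,0]-.539,w[...,1]+.07)<.045)
p=w[m];print(len(p),np.percentile(p[:,2],[5,25,50,75,95]))
E
```

```text
time: 4.75
tool_pos: [0.5077, -0.0501, 0.1725]
ee_rot: [3.141, -0.001, 0.159]
wrist_force: [0.0, 0.4, -0.9]
width: 0.0007
4.75 [ 0.50771072 -0.05008229  0.17248694] [ 3.14075836e+00 -1.39420182e-03  1.58969543e-01]
2407 [0.08773282 0.09174591 0.09281194 0.09442065 0.09571854]
7 [0.08733385 0.08882479 0.08943217 0.09231859 0.09368499]
```

View pics/w2.png

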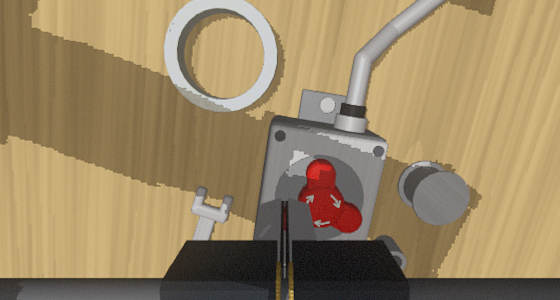

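The head is latched (8 mm lower), with the finger clear to the left of the lobe. I'll descend, close onto the lobe, and swing an arc about the head's axis.

```bash
python3 -m jog '[[[0,0,0],[0,0,40],1],[[0,0,0],[0,0,75],1],[[0,0,0],[0,0,91],1],[[0,0,0],[0,0,91],1]]'
python3 -m jog '[[[0,0,0],[2,0,0],1],[[0,0,0],[4,0,0],1],[[0,0,0],[4,0,0],1]]'
python3 -m jog '[[[0,0,8],[3.6,-3.1,0],1],[[0,0,16],[7.7,-5.7,0],1],[[0,0,16],[7.7,-5.7,0],1]]'
```

```text
time: 5.25
tool_pos: [0.5045, -0.0499, 0.0761]
ee_rot: [-3.138, 0.01, 0.158]
wrist_force: [-0.5, 1.0, -0.3]
width: 0.0006
time: 5.55
tool_pos: [0.5129, -0.0498, 0.083]
ee_rot: [3.14, -0.003, 0.159]
wrist_force: [-0.7, -0.6, -0.3]
width: 0.0005
time: 5.85
tool_pos: [0.519, -0.043, 0.083]
ee_rot: [3.14, -0.002, -0.119]
wrist_force: [-1.5, -0.1, 2.5]
width: 0.0007
```

```bash
python3 -m jog '[[[0,0,4],[1.8,-1.6,0],1],[[0,0,8],[3.6,-3.1,0],1],[[0,0,12],[5.6,-4.4,0],1],[[0,0,16],[7.7,-5.7,0],1],[[0,0,16],[7.7,-5.7,0],1]]'
python3 -m jog '[[[0,0,4],[1.8,-1.6,0],1],[[0,0,8],[3.6,-3.1,0],1],[[0,0,12],[5.6,-4.4,0],1],[[0,0,16],[7.7,-5.7,0],1],[[0,0,16],[7.7,-5.7,0],1]]'
python3 - <<'E'
from h import *
o=robot.get_obs(); print(o["time"],o["tool_pos"],o["ee_rot"],o["wrist_force"])
im,d,w=cloud("wrist"); save("w3",im)
i=im.astype(int);R,G,B=i[...,0],i[...,1],i[...,2]
m=(R>70)&(R>2.2*G)&(R>2.2*B)&(w[...,2]>.08)&(w[...,2]<.115)&(np.hypot(w[...,0]-.539,w[...,1]+.07)<.045)
p=w[m];print(len(p),np.percentile(p[:,2],[5,25,50,75,95]))
E
```

```text
time: 6.35
tool_pos: [0.5269, -0.0383, 0.0838]
ee_rot: [3.141, -0.002, -0.397]
wrist_force: [-3.9, -0.7, 6.3]
width: 0.0009
time: 6.85
tool_pos: [0.5371, -0.0359, 0.0855]
ee_rot: [-3.14, -0.004, -0.676]
wrist_force: [-4.8, 1.0, 13.0]
width: 0.0001
6.85 [ 0.53705773 -0.03588733  0.08551142] [-3.13968024 -0.00382497 -0.67597231] [-4.76324936  1.02306066 13.01885485]
1435 [0.08689094 0.09433192 0.09561038 0.09626731 0.09700013]
```

View pics/w3.png

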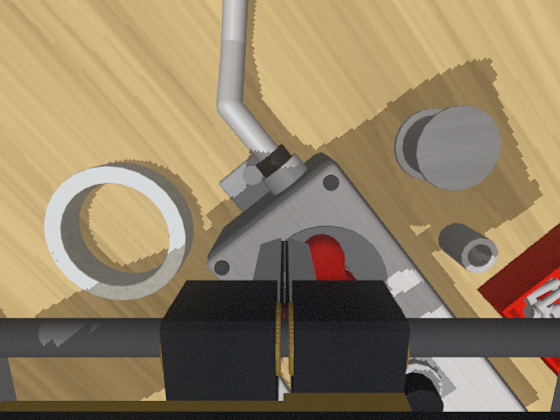

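The head is turning and has backed out about 3 mm, but the finger is being carried up (13 N), so friction bears down on the head. I'll raise the tip a few mm to relieve that.

```bash
python3 -m jog '[[[0,0,0],[0,0,-2],1],[[0,0,0],[0,0,-4],1],[[0,0,0],[0,0,-5],1],[[0,0,0],[0,0,-5],1]]'
python3 - <<'E'
from h import *
im,d,w=cloud("wrist"); save("w4",im)
i=im.astype(int);R,G,B=i[...,0],i[...,1],i[...,2]
m=(R>70)&(R>2.2*G)&(R>2.2*B)&(w[...,2]>.08)&(w[...,2]<.115)&(np.hypot(w[...,0]-.539,w[...,1]+.07)<.045)
p=w[m];print(len(p),np.percentile(p[:,2],[5,25,50,75,95]))
o=robot.get_obs(); print(o["time"],o["tool_pos"],o["ee_rot"],o["wrist_force"])
E
```

```text
time: 7.3
tool_pos: [0.5364, -0.0358, 0.0873]
ee_rot: [-3.141, -0.002, -0.677]
wrist_force: [-0.8, 0.4, 3.5]
width: 0.0002
1518 [0.08830516 0.09594133 0.0971773  0.09780779 0.09859848]
7.35 [ 0.53619102 -0.03573278  0.0869231 ] [-3.14099445e+00 -9.89923746e-04 -6.77578115e-01] [-0.66018761 -0.45873136  1.63738534]
```

```bash
python3 -m jog '[[[0,0,2],[0.9,-0.8,-1],1],[[0,0,4],[1.8,-1.6,-2],1],[[0,0,6],[2.7,-2.4,-2],1],[[0,0,6],[2.7,-2.4,-3],1],[[0,0,6],[2.7,-2.4,-3],1]]'
python3 - <<'E'
from h import *
im,d,w=cloud("wrist"); save("w5",im)
i=im.astype(int);R,G,B=i[...,0],i[...,1],i[...,2]
m=(R>70)&(R>2.2*G)&(R>2.2*B)&(w[...,2]>.08)&(w[...,2]<.115)&(np.hypot(w[...,0]-.539,w[...,1]+.07)<.045)
p=w[m];print(len(p),np.percentile(p[:,2],[5,25,50,75,95]))
im,d,w=cloud("side"); save("s2",cv2.resize(im[130:280,220:380],(640,600)))
o=robot.get_obs(); print(o["time"],o["tool_pos"],o["ee_rot"],o["wrist_force"])
E
```

```text
time: 7.85
tool_pos: [0.5395, -0.0354, 0.0895]
ee_rot: [-3.141, -0.0, -0.782]
wrist_force: [-0.8, 0.5, 3.9]
width: 0.0006
1538 [0.09047082 0.09807711 0.09939198 0.10006754 0.1007996 ]
7.95 [ 0.5394526  -0.0354142   0.08942309] [-3.14142771e+00 -1.89122343e-05 -7.82374535e-01] [-0.755606    1.16953368  2.93409435]
```

View pics/s2.png

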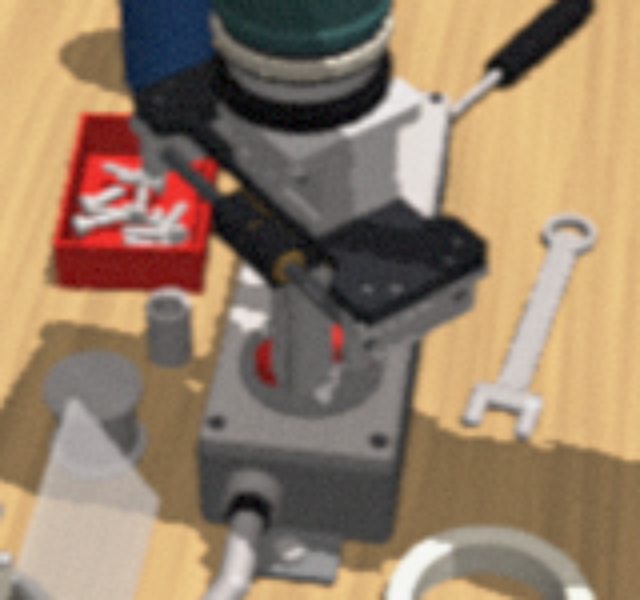

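The side view shows the fingertip against the lobe, and the head is rising with the finger. I'll ease up a little more, then look before backing off.

```bash
python3 -m jog '[[[0,0,0],[0,0,-1],1],[[0,0,0],[0,0,-2],1],[[0,0,0],[0,0,-3],1],[[0,0,0],[0,0,-3],1]]'
cat >> h.py <<'E'
def headz():
    im,d,w=cloud("wrist")
    i=im.astype(int);R,G,B=i[...,0],i[...,1],i[...,2]
    m=(R>70)&(R>2.2*G)&(R>2.2*B)&(w[...,2]>.08)&(w[...,2]<.115)&(np.hypot(w[...,0]-.539,w[...,1]+.07)<.045)
    p=w[m];print(len(p),np.percentile(p[:,2],[5,25,50,75,95]).round(4))
    return im
E
python3 -c "
from h import *
headz()"
python3 -m jog '[[[0,0,-2],[-2.9,-0.8,0],1],[[0,0,-4],[-6,1.6,0],1],[[0,0,-8],[-10,3,0],1],[[0,0,-8],[-10,3,0],1]]'
python3 -c "
from h import *
save('w6',headz())"
```

```text
time: 8.35
tool_pos: [0.5391, -0.0354, 0.092]
ee_rot: [3.141, 0.001, -0.783]
wrist_force: [-0.6, 0.7, 0.8]
width: 0.0007
1509 [0.0911 0.0986 0.1    0.1007 0.1016]
time: 8.8
tool_pos: [0.53, -0.0305, 0.0923]
ee_rot: [3.141, 0.0, -0.643]
wrist_force: [-0.1, 0.4, 0.7]
width: 0.0006
1923 [0.0896 0.0969 0.0995 0.1004 0.1012]
```

The head is no longer following the finger and is at the out height. I'll withdraw outward and up, then check.

```bash
python3 -m jog '[[[0,0,0],[-10,-6,0],1],[[0,0,0],[-10,-8,-15],1],[[0,0,0],[-10,-8,-50],1],[[0,0,0],[-10,-8,-90],1],[[0,0,0],[-10,-8,-120],1]]'
python3 -m jog '[[[0,0,-8],[0,20,-20],1],[[0,0,-16],[0,40,-30],1],[[0,0,-24],[0,60,-40],1],[[0,0,-32],[0,75,-40],1],[[0,0,-37],[0,75,-40],1]]'
python3 - <<'E'
from h import *
o=robot.get_obs(); print(o["time"],o["tool_pos"],o["ee_rot"])
im=headz(); save("w7",im)
E
```

```text
time: 9.35
tool_pos: [0.5274, -0.0175, 0.215]
ee_rot: [-3.14, -0.002, -0.644]
wrist_force: [0.3, 0.3, 0.0]
width: 0.0006
time: 9.85
tool_pos: [0.4815, -0.0789, 0.2534]
ee_rot: [3.141, -0.002, 0.004]
wrist_force: [-0.1, 0.5, 0.1]
width: -0.0001
9.85 [ 0.48146922 -0.07886799  0.25335606] [ 3.14069245e+00 -1.56692523e-03  4.00518089e-03]
2131 [0.0972 0.0997 0.1007 0.1021 0.1036]
```

View pics/w7.png

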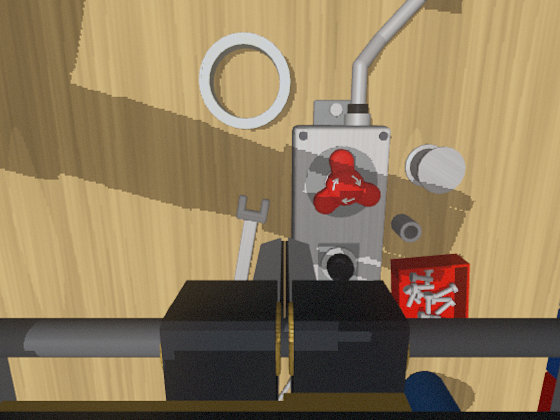

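The E-stop is out again at its original height and phase. The reset cap is the proud one at (340,267), so I'll go over it and press.

```bash
python3 -m jog '[[[0,0,0],[29,39,0],1],[[0,0,0],[58,79,0],1],[[0,0,0],[58,79,45],1],[[0,0,0],[58,79,90],1],[[0,0,0],[58,79,130],1]]'
python3 -m jog '[[[0,0,0],[0,0,12],1],[[0,0,0],[0,0,20],1],[[0,0,0],[0,0,26],1],[[0,0,0],[0,0,26],1]]'
python3 -m jog '[[[0,0,0],[0,0,4],1],[[0,0,0],[0,0,8],1],[[0,0,0],[0,0,10],1],[[0,0,0],[0,0,11],1],[[0,0,0],[0,0,11],1]]'
```

```text
time: 10.4
tool_pos: [0.5402, -0.1566, 0.1201]
ee_rot: [-3.141, 0.001, -0.0]
wrist_force: [1.4, -0.0, 0.5]
width: 0.0002
time: 10.8
tool_pos: [0.5411, -0.1572, 0.0979]
ee_rot: [3.141, -0.002, 0.002]
wrist_force: [0.3, 0.1, 1.1]
width: 0.0006
time: 11.3
tool_pos: [0.5415, -0.1575, 0.087]
ee_rot: [3.14, -0.004, 0.002]
wrist_force: [1.9, -0.2, 4.9]
width: 0.0003
```

```bash
python3 -m jog '[[[0,0,0],[0,0,1],1],[[0,0,0],[0,0,2],1],[[0,0,0],[0,0,3],1],[[0,0,0],[0,0,3],1],[[0,0,0],[0,0,3],1]]'
```

```text
time: 11.8
tool_pos: [0.5416, -0.1575, 0.0862]
ee_rot: [3.14, -0.005, 0.002]
wrist_force: [-1.7, 0.5, 12.3]
width: 0.0005
```

12 N with no further travel means it is fully in. I'll release and check.

```bash
python3 -m jog '[[[0,0,0],[0,0,-10],1],[[0,0,0],[0,0,-50],1],[[0,0,0],[0,0,-95],1],[[0,0,0],[0,0,-140],1],[[0,0,0],[0,0,-160],1]]'
python3 -m jog '[[[0,0,0],[-45,0,0],1],[[0,0,0],[-90,0,-20],1],[[0,0,0],[-135,20,-20],1],[[0,0,0],[-180,60,-20],1],[[0,0,0],[-180,60,-20],1]]'
python3 - <<'E'
from h import *
o=robot.get_obs(); print(o["time"],o["tool_pos"],o["wrist_force"])
im,d,w=cloud("top"); save("top2",im); z=np.load("top1.npz")
for W,I in((z["w"],z["im"]),(w,im)):
  for x in (321,363):
    b=I[205:235,x-14:x+14].astype(int).sum(-1)<120; print(x,np.median(W[205:235,x-14:x+14][b],0).round(4))
  R,G,B=np.moveaxis(I.astype(int),-1,0); m=(R>90)&(R>2.2*G)&(np.hypot(W[...,0]-.539,W[...,1]+.07)<.045)&(W[...,2]>.08)&(W[...,2]<.12)
  print("head",m.sum(),np.percentile(W[m][:,2],[25,50,75]).round(4))
E
```

```text
time: 12.3
tool_pos: [0.5409, -0.1574, 0.2472]
ee_rot: [3.139, -0.005, 0.002]
wrist_force: [0.3, -0.3, 0.8]
width: 0.0004
time: 12.8
tool_pos: [0.3569, -0.219, 0.2624]
ee_rot: [3.141, 0.002, -0.003]
wrist_force: [0.0, 0.3, 0.2]
width: 0.0008
12.8 [ 0.35693905 -0.21902124  0.26242817] [0.0123288  0.30018888 0.22090845]
321 [ 0.5401 -0.157   0.091 ]
363 [ 0.5406 -0.246   0.0812]
head 434 [0.0976 0.0992 0.1007]
321 [ 0.5402 -0.1588  0.0911]
363 [ 0.5406 -0.2456  0.0814]
head 434 [0.0977 0.0991 0.1007]
```

View pics/top2.png

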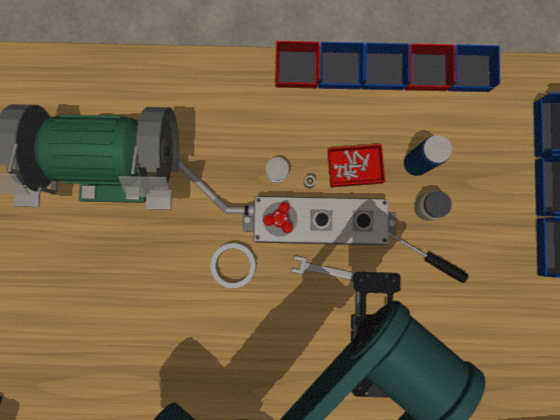

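In the final top view the head (279,218), reset (321,219) and start (363,220) are all at their original heights. The loose items look unmoved, and the arm is clear above the bench.

```bash
python3 -c "
from bench import close_job
print(close_job())"
```

```text
the job is handed in; nothing more can be done
None
```

The stop check is done in the order asked and handed in at about 13 s, with the arm clear of everything.

- **Push in:** I pressed the mushroom head straight in until it latched. It met the stop at about 8 N, and the depth image then showed it 8 mm lower.
- **Twist:** I turned it clockwise by pushing the shut fingertips against the side of one lobe, until it was released. Partway round, friction against the rising head pushed the finger up with 13 N and held the head down, so I raised the tip in small steps to let the head come out. The release was therefore eased rather than a free snap. Afterwards the head read its original height and lobe angle.
- **Reset:** I pressed the middle, proud button fully in, with 12 N at its stop, and let go. The cap came back to its original height (0.091 m).

The start button was not touched and its height is unchanged. In the last top view the loose things look where they were, though the arm hides the ring end of the spanner. I did not measure their positions. None of the last checks failed or disagreed.

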